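# Lock the slicer's blade cover with its T-key

## Robot

A 7-joint arm with a two-finger parallel gripper is mounted at the origin on the work surface. World frame = base frame: x ahead of the robot, y to its left, z up, the work surface at z = 0. Lengths are in m, angles in rad, forces in N, time in s.
With the tool pointing down it reaches from about 0.4 to 0.85 m from the base axis. Payload 10.4 kg.
Tool frame: the origin (TCP) lies between the finger pads; the fingertips stand 11 mm ahead of it and the grasp point (between the pads) lies 8 mm behind it; x points along the fingers, y is the direction in which the jaws open and shut, and the axes are right-handed (so a half turn about x gives the same grasp; the last joint's range is limited). The gripper opens to 87 mm and grips with 3 to 60 N. Pads are 19 mm wide; open, the fingers measure 117 mm over their backs; the gripper's body (75 mm by 190 mm) begins 51 mm behind the grasp point.
Start: joints at [1.097, 0.332, -0.065, 1.46, 0.022, 1.35, -0.088], TCP at [0.272, -0.563, 0.234] pointing down, gripper open.
Joint ranges: [-2.6, 2.6], [-0.5, 2.12], [-1.47, 1.34], [0.16, 2.42], [-1.27, 4.41], [0.06, 2.06], [-2.6, 2.6]. Speed limits (rad/s): [2.22, 2.22, 2.79, 2.79, 3.14, 3.14, 3.14].

## Interface

Orientations are given as a unit quaternion [x, y, z, w].
In Python, from bench import r, cams, ticket gives the robot as it stands. The module is installed in compiled form; this text tells all that it offers.
- The arm moves only by the tool drive_tool, never from a script. Its argument "moves" is text: rows parted by semicolons, each of 5 numbers parted by spaces: the shift along the world's x, y, z in m, then the turn about the world's z in degrees, then the closure, from 0 (fully open) to 1 (shut). In form: x y z twist grip; .... A call has 1 to 20 rows; each row shifts and turns the commanded pose from where the row before left it; what a row does not reach is not made up. A row lasts 1/8 s, in which the tool goes at most 62.5 mm and 10.7 degrees, less where a joint would pass 70% of its speed; a pose out of reach is approached as far as the arm can. A call is refused whole if a number of a shift passes 0.0625 or a number of a turn 10.7, either way. A call with a gripper value outside its range is refused whole. The fingers move at their own pace and stop on an object; "newtons" is the grip in N (left out, the last holds). Time passes only in rows, so rows that do not move let the fingers close. It gives the time, the measured TCP pose, the force and the opening at its end, in the units of the state.
- r.read_state(): the state, without advancing time (a new reading comes with each control period).
- cams.camera(name): name is "side" or "top"; returns a dict with "color" (384x512x3 uint8, red, green, blue), "fx", "fy", "cx", "cy" (pixels), "extrinsics" (4x4, takes a point from camera to world coordinates). Camera axes: x right, y down, z forward; pixel columns grow to the right and rows downward; lengths in m; the calibration is good to about 2 mm. A picture is of the moment at which its call begins. There is no depth.
- ticket.close_job(): hands the job in, once; it reports no verdict.
The state is a dict: "time": time; "joint_positions": joint angles; "joint_vel": joint speeds; "joint_torque": joint torques, N m; "ee_pos": TCP position; "eef_rot": TCP orientation; "ft_force": force on the tool from outside, world axes, zero at the start; "torque": the same for the moment, N m; "width": finger opening in m.
Only numpy, scipy, OpenCV 4.12 (cv2) and the standard library are available. Lean on these libraries where they do the work, as an engineer would, in place of code of your own. Each camera call takes 0.05 s, during which the arm holds its last target.

## Task

The slicer has been washed and its blade cover is still unlocked: take the T-handled key out of its holder, put its tongue into the lock in the middle of the sloping cover, and turn the key while pressing until the tongue drops into the hidden slot. Push it fully home and turn it clockwise until the handle points straight up and down the slope. Leave the key in the lock, let go of it, and do not disturb the jar, the bowl and the tub.

Things in the scene. Friction and masses are not known exactly. Their poses are not given: they have to be found in the camera images.
- key_handle (a point): Centre of the handle of the T-shaped key: black plastic bar 84 x 18 x 20 mm (along the key's x, y, z) on a round steel shaft 28 mm thick. z runs along the shaft from tongue to handle, x along the bar. The bar's top is 10 mm along +z, the tongue's end 90 mm along -z. About 0.18 kg; a half turn about z leaves it the same. Starts upright in the holder, bar at any yaw.
- key_tip (a point): Centre of the end face of the key's flat steel tongue, which is 26 mm wide (along the key's x, in line with the bar), 8 mm thick (y) and 18 mm long (z), below the shaft's shoulder. Same axes as key_handle, 90 mm below it along z.
- holder: White plastic holder fixed to the table: foot 85 x 85 x 6 mm with an upright tube, 44 mm outside, 31 mm inside, rim 46 mm above the table; origin at the centre of its underside. The key's end stands 8 mm above the table in it (handle centre at 98 mm), so it must rise at least 40 mm to come clear.
- lock (a point): Centre of the face of the lock's turning core, at the bottom of the lock's round throat. z points out along the lock's axis, square to the cover, 25 degrees from vertical, leaning to the slicer's front; x points straight up the slope, y across it. The core's slot is 28.5 x 11 mm, 20 mm deep. Fully home, the key's shoulder sits on this face: tongue's end 18 mm below, handle centre 72 mm out.
- lock_rim (a point): Centre of the throat's rim, 26 mm out along z from lock, same axes. The throat is 46 mm wide here, narrows to 31 mm within 12 mm, then runs straight. Looking in: unlocked, the slot stands 40 to 78 degrees anticlockwise of the x axis; which angle is not told. The core is stiff (about 0.12 N m), so the tongue slides over it until it meets the slot; the core stays where it is left.
- slope_top (a point): Point on the cover's plate 95 mm straight up the slope (x of lock) from its middle. The key is locked when its bar lies along the line from the lock to here; there the core meets its stop, clockwise (seen looking into the lock) from the unlocked angle.
- slicer: The slicer, fixed: low grey base 380 x 270 mm, 55 mm high, carrying the round sloping blade cover, 224 mm in diameter, with the lock's boss (80 mm wide, rim 52 mm out from the cover) in its middle; a product table beside the cover reaches 210 mm to its +y side. Origin at the centre of its underside; its front faces -x of its own frame; yaw varies.
- jar: Bystander: closed jar with a steel cap, 72 mm in diameter, 100 mm tall, loose; origin under its centre.
- bowl: Bystander: open steel bowl, 140 mm in diameter, 75 mm tall, loose; origin under its centre.
- tub: Bystander: white lidded tub, 152 mm in diameter, 142 mm tall, loose; origin under its centre.

How it is judged:
By the outcome, as a careful person would: the job done as asked, in the order asked, and still so for the second after the job is handed in, with the robot touching nothing.
It also fails if it takes over 48 s, if anything falls off the work surface, if the arm or the gripper's body presses on something with over 40 N, if the wrist force passes 120 N, or if a joint passes its speed limit or range.

## Working session

There is one attempt and no reset: what is moved stays moved. The work goes in short steps, Python scripts to look and compute and a tool call to move; the robot and the scene stay as the last step left them, time stands still between calls to the robot, and variables do not carry over. Pictures are saved under pics/ and viewed, and the job is handed in when it is done.

Besides the shell and the picture viewer there is one more tool, called after "Call:" by a JSON object that holds its "method" and its "body", one argument or row to a line. drive_tool: Moves the arm, as the interface text tells. Its arguments: {"type":"object","properties":{"moves":{"type":"string"},"newtons":{"type":"number"}},"required":["moves"]}

```bash
mkdir -p pics; cat > h.py <<'E'
import numpy as np, cv2
from bench import r,cams,ticket
def shot(name,fn):
    c=cams.camera(name); cv2.imwrite('pics/'+fn,c['color'][:,:,::-1]); np.savez('pics/'+fn+'.npz',**c); return c
def ray(c,u,v):
    E=np.array(c['extrinsics']); d=np.array([(u-c['cx'])/c['fx'],(v-c['cy'])/c['fy'],1.]); return E[:3,3],E[:3,:3]@d
def onz(c,u,v,z):
    o,d=ray(c,u,v); return o+d*(z-o[2])/d[2]
def proj(c,p):
    E=np.array(c['extrinsics']); q=E[:3,:3].T@(np.array(p)-E[:3,3]); return np.array([c['fx']*q[0]/q[2]+c['cx'],c['fy']*q[1]/q[2]+c['cy']])
def two(c1,p1,c2,p2):
    a,d=ray(c1,*p1); b,e=ray(c2,*p2); d/=np.linalg.norm(d); e/=np.linalg.norm(e)
    s=np.linalg.lstsq(np.c_[d,-e],b-a,rcond=None)[0]; A=a+d*s[0];B=b+e*s[1]
    return (A+B)/2,np.linalg.norm(A-B)
E
python3 - <<'E'
from h import *
for n in('side','top'):
    c=shot(n,n+'0.png'); print(n,c['fx'],c['cx'],c['cy'],np.round(c['extrinsics'],3).tolist())
print(r.read_state())
E
```

```text
side 403.43144279903817 256.08600858296495 192.03842689370302 [[-0.918, -0.245, 0.312, 0.198], [-0.396, 0.559, -0.729, 0.971], [0.004, -0.793, -0.61, 0.922], [0.0, 0.0, 0.0, 1.0]]
top 367.16740595419134 256.3588824956455 192.45045986968594 [[0.02, -0.994, 0.11, 0.454], [-1.0, -0.019, 0.012, 0.022], [-0.009, -0.11, -0.994, 1.328], [0.0, 0.0, 0.0, 1.0]]
{'time': 0.1, 'joint_positions': array([ 1.09741612,  0.33282734, -0.06469967,  1.46081823,  0.02163485,
        1.34988394, -0.0884708 ]), 'joint_vel': array([ 1.05825201e-03, -1.30142764e-03,  8.82865188e-04, -2.28754937e-03,
        9.48596952e-04,  8.96105354e-06, -4.42687591e-04]), 'joint_torque': array([ 5.54169637e-04, -6.24541712e+01,  2.43737904e-02, -3.90717423e+01,
       -6.14668918e-02,  3.66238528e-02, -3.72404008e-05]), 'ee_pos': array([ 0.27214552, -0.56229385,  0.2328405 ]), 'eef_rot': array([-0.68908952, -0.15846729,  0.68934539, -0.15762832]), 'ft_force': array([-0.68221179,  0.23703422,  0.27425359]), 'torque': array([-0.00434617, -0.03722456,  0.02937919]), 'width': 0.08694378428024076}
```

View pics/side0.png

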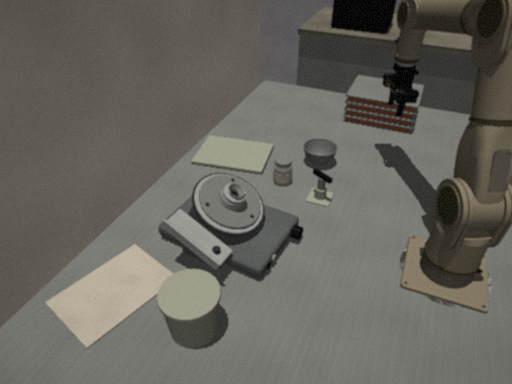

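View pics/top0.png

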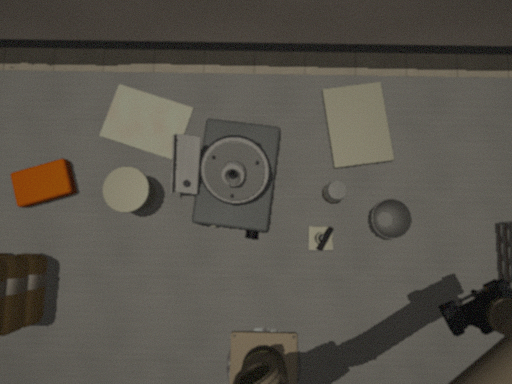

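The side view shows the key (bar near 322,175) in its holder, with the lock boss near (235,192). In the top view the bar is near (325,238) and the boss near (233,174). I'll crop in for measuring.

```bash
python3 - <<'E'
from h import *
from scipy.spatial.transform import Rotation as R
print(R.from_quat(r.read_state()['eef_rot']).as_matrix().round(3))
def crop(n,x0,y0,w,h,s):
    im=cv2.imread(f'pics/{n}0.png')[y0:y0+h,x0:x0+w]
    im=np.clip((im/255.)**.6*255*1.1,0,255).astype('uint8')
    return cv2.resize(im,None,fx=s,fy=s,interpolation=cv2.INTER_CUBIC)
cv2.imwrite('pics/c_top.png',crop('top',165,105,130,140,4))
cv2.imwrite('pics/c_side.png',crop('side',150,150,190,140,4))
cv2.imwrite('pics/c_tk.png',crop('top',295,215,50,45,10))
cv2.imwrite('pics/c_sk.png',crop('side',295,160,50,50,10))
E
```

```text
[[-0.001  0.436 -0.9  ]
 [ 0.001 -0.9   -0.436]
 [-1.    -0.001  0.   ]]
```

View pics/c_top.png

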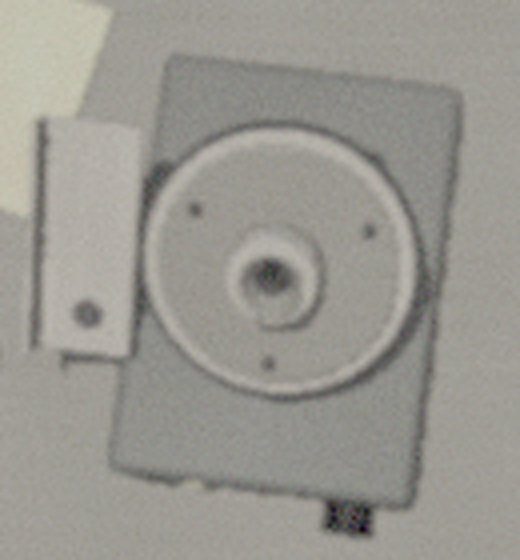

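View pics/c_side.png

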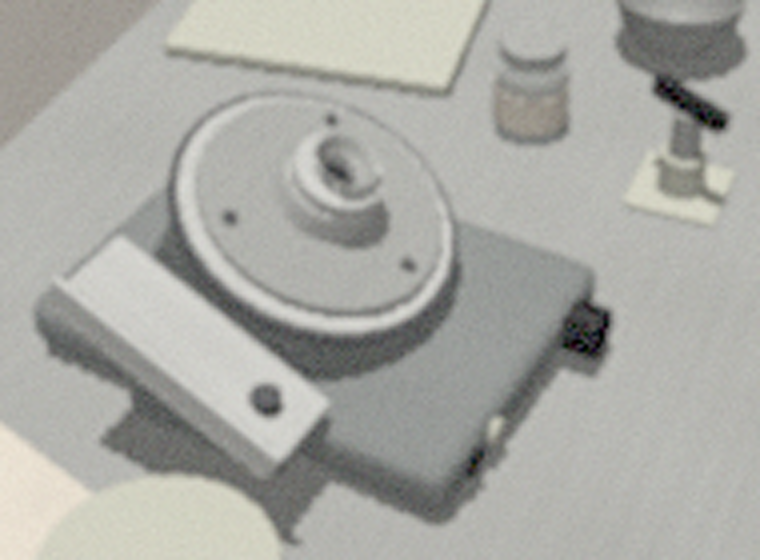

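View pics/c_tk.png

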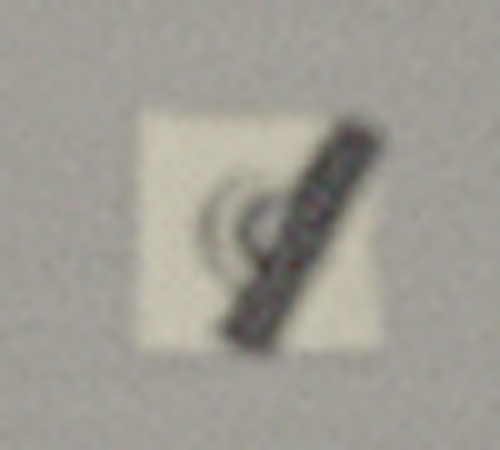

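View pics/c_sk.png

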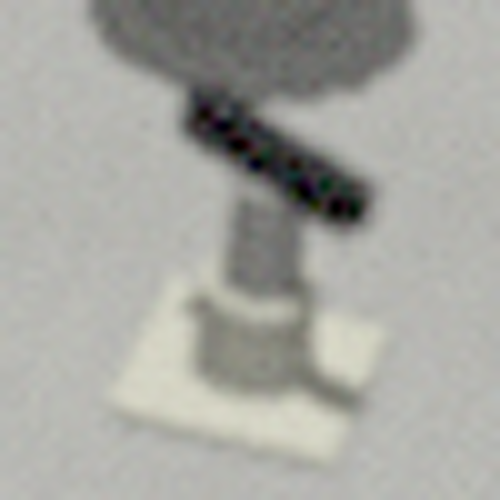

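```bash
python3 - <<'E'
from h import *
def crop(n,x0,y0,w,h,s):
    im=cv2.imread(f'pics/{n}0.png')[y0:y0+h,x0:x0+w].astype(float)
    im=np.clip((im-im.min())/(im.max()-im.min())*255,0,255).astype('uint8')
    return cv2.resize(im,None,fx=s,fy=s,interpolation=cv2.INTER_CUBIC)
a=crop('top',213,154,40,40,14); b=crop('side',213,174,40,40,14)
cv2.imwrite('pics/boss.png',cv2.resize(np.hstack([a[:,:],b]),(800,400)))
ct=dict(np.load('pics/top0.png.npz')); cs=dict(np.load('pics/side0.png.npz'))
# key bar
for n,c,(x0,y0,x1,y1),z in(('top',ct,(310,220,340,255),.108),('side',cs,(310,165,335,185),None)):
    g=c['color'].max(2).astype(int)[y0:y1,x0:x1]; m=(g<(55 if n=='top' else 40)).astype('uint8')
    k,l,st,ce=cv2.connectedComponentsWithStats(m); i=1+st[1:,4].argmax()
    pts=np.argwhere(l==i)[:,::-1].astype(np.float32)+[x0,y0]
    rect=cv2.minAreaRect(pts.astype(np.float32)); print(n,g.min(),st[i],ce[i]+[x0,y0],rect)
    u,v=pts.mean(0)
    if z:
        print(onz(ct,u,v,z)); _,_,vt=np.linalg.svd(pts-pts.mean(0),full_matrices=False); d=vt[0]; P=onz(ct,u+10*d[0],v+10*d[1],z)-onz(ct,u-10*d[0],v-10*d[1],z); print('yaw',np.degrees(np.arctan2(P[1],P[0])))
        pt=(u,v)
    else: print(two(ct,pt,cs,(u,v)))
E
```

```text
top 25 [  8   7  15  23 111] [324.61261261 238.11711712] ((324.19232177734375, 238.03846740722656), (5.333493709564209, 24.186771392822266), 29.744882583618164)
[ 0.44173191 -0.19177148  0.108     ]
yaw 150.76550421724014
side 0 [ 4  3 18 14 96] [321.67708333 175.09375   ] ((321.70135498046875, 175.14093017578125), (20.808490753173828, 5.325007915496826), 34.99202346801758)
(array([ 0.44299659, -0.19255117,  0.101581  ]), np.float64(0.002739988963173867))
```

View pics/boss.png

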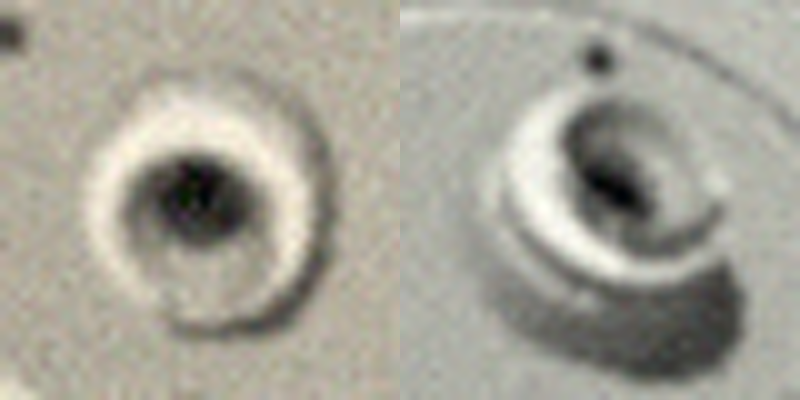

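```bash
python3 - <<'E'
from h import *
ct=dict(np.load('pics/top0.png.npz')); cs=dict(np.load('pics/side0.png.npz'))
C=[(170,57),(462,92),(410,508),(110,465)]
P=np.array([onz(ct,165+a/4-.4,105+b/4-.4,.055) for a,b in C]);print(P.round(3),P.mean(0).round(3))
for i,j in((0,1),(1,2),(0,3),(3,2)):
    d=P[j]-P[i];print(i,j,np.linalg.norm(d).round(3),np.degrees(np.arctan2(d[1],d[0])).round(1))
for n,c,box in(('top',ct,(195,130,275,210)),('side',cs,(185,165,275,240))):
    x0,y0,x1,y1=box; g=c['color'].astype(float).mean(2)[y0:y1,x0:x1]
    g=(g-g.min())/(g.max()-g.min())*255
    b=cv2.resize(g.astype('uint8'),None,fx=8,fy=8,interpolation=cv2.INTER_CUBIC); b=cv2.cvtColor(b,cv2.COLOR_GRAY2BGR)
    for k in range(x0,x1,10): cv2.line(b,((k-x0)*8+4,0),((k-x0)*8+4,6 ),(0,0,255),1); cv2.putText(b,str(k),((k-x0)*8+4,16),0,.35,(0,0,255))
    for k in range(y0,y1,10): cv2.line(b,(0,(k-y0)*8+4),(6,(k-y0)*8+4),(0,0,255),1); cv2.putText(b,str(k),(8,(k-y0)*8+8),0,.35,(0,0,255))
    cv2.imwrite(f'pics/cov_{n}.png',b[:600,:720])
E
```

```text
[[ 0.856  0.218  0.055]
 [ 0.828 -0.043  0.055]
 [ 0.46  -0.003  0.055]
 [ 0.491  0.257  0.055]] [0.659 0.107 0.055]
0 1 0.262 -96.0
1 2 0.371 173.8
0 3 0.366 173.8
3 2 0.262 -97.0
```

View pics/cov_top.png

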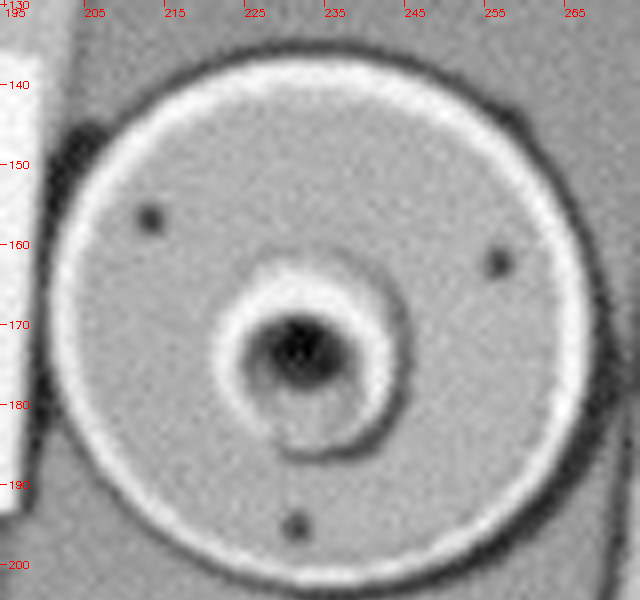

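View pics/cov_side.png

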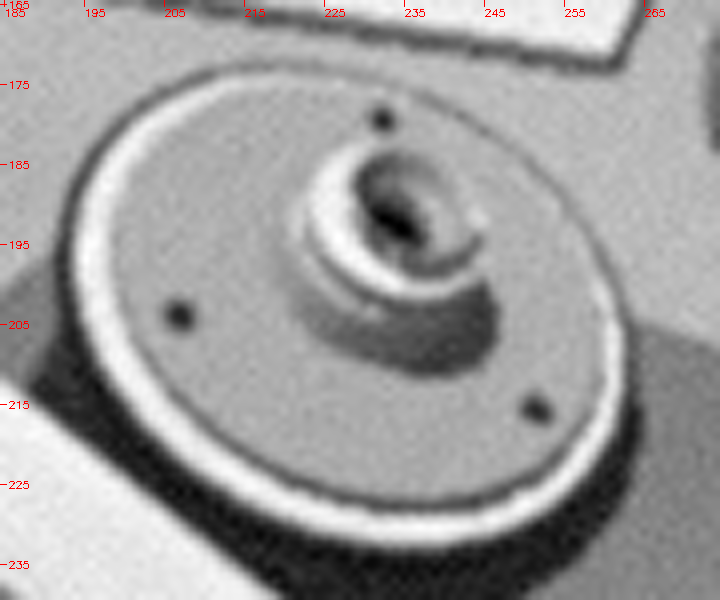

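```bash
python3 - <<'E'
from h import *
ct=dict(np.load('pics/top0.png.npz')); cs=dict(np.load('pics/side0.png.npz'))
def dot(c,u,v):
    g=c['color'].astype(float).mean(2); x0,y0=int(round(u))-3,int(round(v))-3; w=g[y0:y0+7,x0:x0+7]; w=np.clip(np.median(w)-6-w,0,None)
    yy,xx=np.mgrid[0:7,0:7]; return (x0+(w*xx).sum()/w.sum(),y0+(w*yy).sum()/w.sum())
T=[dot(ct,*p) for p in((213,157),(256.3,162),(231.3,195.3))]
S=[dot(cs,*p) for p in((206.8,204),(231.8,179.5),(251,216))]
Q=[]
for t,s in zip(T,S):
    p,e=two(ct,t,cs,s); Q.append(p); print(np.round(t,1),np.round(s,1),p.round(4),round(e,4))
Q=np.array(Q); c=Q.mean(0); n=np.cross(Q[1]-Q[0],Q[2]-Q[0]); n/=np.linalg.norm(n); n*=np.sign(n[2])
print('c',c.round(4),'n',n.round(3),'tilt',np.degrees(np.arccos(n[2])),'lean yaw',np.degrees(np.arctan2(-n[1],-n[0])),'r',np.linalg.norm(Q-c,axis=1), 'sides',[np.linalg.norm(Q[i]-Q[i-1]) for i in range(3)])
d=c-Q[2];print('upslope yaw',np.degrees(np.arctan2(d[1],d[0])))
for yaw in(-6.3,):
    a=np.radians(yaw);t=np.radians(25); z=np.array([-np.sin(t)*np.cos(a),-np.sin(t)*np.sin(a),np.cos(t)])
    for h in(0,26,52):
        p=c+z*h/1000;print(h,p.round(4),'top',proj(ct,p).round(1),'side',proj(cs,p).round(1))
E
```

```text
[213.4 157. ] [207. 204.] [0.6956 0.1764 0.1633] 0.0009
[256.9 162.5] [232.4 179.6] [0.6803 0.0355 0.164 ] 0.0016
[231.7 195.5] [251.6 215.8] [0.577  0.1179 0.1119] 0.0012
c [0.651  0.1099 0.1464] n [-0.418  0.05   0.907] tilt 24.87555952449768 lean yaw -6.8069619636757555 r [0.08179783 0.08189321 0.08203271] sides [np.float64(0.14189433840474835), np.float64(0.14165239995316706), np.float64(0.14205928339524573)]
upslope yaw -6.1454387329236795
0 [0.651  0.1099 0.1464] top [233.9 171.8] side [230.8 199.5]
26 [0.64   0.1112 0.1699] top [232.9 173.9] side [233.6 194.5]
52 [0.6291 0.1124 0.1935] top [231.9 176.1] side [236.5 189.4]
```

Call:
{"method": "drive_tool", "body": {
  "moves": "0.0244 0.0529 -0.006 -7.86 0; 0.0244 0.0529 -0.006 -7.86 0; 0.0244 0.0529 -0.006 -7.86 0; 0.0244 0.0529 -0.006 -7.86 0; 0.0244 0.0529 -0.006 -7.86 0; 0.0244 0.0529 -0.006 -7.86 0; 0.0244 0.0529 -0.006 -7.86 0; 0 0 0 0 0; 0 0 0 0 0",
  "newtons": 20
}}

```text
time: 1.23
ee_pos: [0.4427, -0.1928, 0.1914]
eef_rot: [-0.684, 0.178, 0.685, 0.178]
ft_force: [-1.1, -0.5, -0.3]
width: 0.087
```

Call:
{"method": "drive_tool", "body": {
  "moves": "0 0.0005 -0.03 0 0.4; 0 0 -0.03 0 0.4; 0 0 -0.027 0 0.4; 0 0 0 0 0.4; 0 0 0 0 0.4"
}}

```text
time: 1.85
ee_pos: [0.4434, -0.1928, 0.1056]
eef_rot: [0.685, -0.179, -0.684, -0.178]
ft_force: [0.6, -0.6, 0.2]
width: 0.0536
```

```bash
python3 - <<'E'
from h import *
a=shot('top','top1.png');b=shot('side','side1.png')
A=cv2.resize(a['color'][205:265,285:365,::-1],None,fx=7,fy=7,interpolation=2);B=cv2.resize(b['color'][130:210,285:365,::-1],None,fx=7,fy=7,interpolation=2)
cv2.imwrite('pics/g1.png',cv2.convertScaleAbs(cv2.resize(np.vstack([A,B]),(340,595)),alpha=1.8))
s=r.read_state();print(s['ee_pos'],s['ft_force'],s['width'])
E
```

```text
[ 0.44376631 -0.19251998  0.10588407] [ 0.33533772  0.09342902 -0.6422453 ] 0.052854072683701694
```

View pics/g1.png

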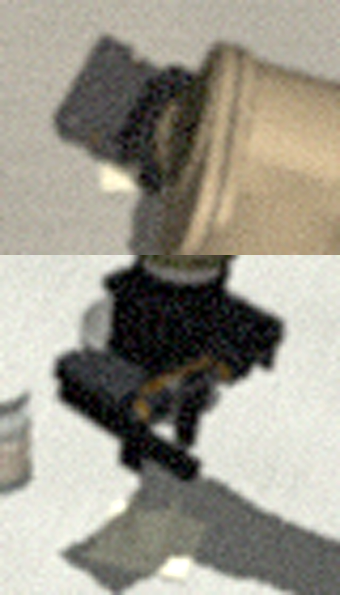

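The jaws straddle the bar, with the key still upright. Closing now.

Call:
{"method": "drive_tool", "body": {
  "moves": "0 0 0 0 1; 0 0 0 0 1; 0 0 0 0 1; 0 0 0 0 1; 0 0 0 0 1",
  "newtons": 25
}}

```text
time: 2.58
ee_pos: [0.4429, -0.1922, 0.1046]
eef_rot: [-0.684, 0.179, 0.684, 0.178]
ft_force: [-0.8, -1.4, 1.4]
width: 0.018
```

Call:
{"method": "drive_tool", "body": {
  "moves": "0 0 0.0125 0 1; 0 0 0.0125 0 1; 0 0 0 0 1; 0 0 0 0 1"
}}

```text
time: 3.08
ee_pos: [0.4431, -0.1916, 0.1295]
eef_rot: [-0.684, 0.178, 0.684, 0.178]
ft_force: [-0.7, 0.1, -1.6]
width: 0.0175
```

Call:
{"method": "drive_tool", "body": {
  "moves": "-0.0065 0.0036 -0.0006 0 1; -0.0065 0.0036 -0.0006 0 1; -0.0065 0.0036 -0.0006 0 1; -0.0065 0.0036 -0.0006 0 1; -0.0063 0.0037 -0.0006 0 1; 0 0 0 0 1; 0 0 0 0 1"
}}

```text
time: 3.95
ee_pos: [0.4104, -0.1735, 0.1265]
eef_rot: [-0.684, 0.178, 0.685, 0.178]
ft_force: [-1.2, -1.4, 0.9]
width: 0.0174
```

```bash
cat > view.py <<'E'
import sys
from h import *
tag=sys.argv[1]; u0,v0,w,h=map(int,sys.argv[2:6])
b=shot('side','side'+tag+'.png'); B=b['color'][v0:v0+h,u0:u0+w,::-1]
k=min(800/w,600/h); cv2.imwrite('pics/s'+tag+'.png',cv2.convertScaleAbs(cv2.resize(B,None,fx=k,fy=k,interpolation=2),alpha=2))
if len(sys.argv)>6:
    u0,v0,w,h=map(int,sys.argv[6:10]); a=shot('top','top'+tag+'.png'); B=a['color'][v0:v0+h,u0:u0+w,::-1]
    k=min(800/w,600/h); cv2.imwrite('pics/t'+tag+'.png',cv2.convertScaleAbs(cv2.resize(B,None,fx=k,fy=k,interpolation=2),alpha=2))
s=r.read_state();print(s['time'],s['ee_pos'].round(4),s['ft_force'].round(1),s['torque'].round(2),s['width'].round(4))
E
python3 view.py 2 290 130 80 80
```

```text
Traceback (most recent call last):
  File "view.py", line 9, in <module>
    s=r.read_state();print(s['time'],s['ee_pos'].round(4),s['ft_force'].round(1),s['torque'].round(2),s['width'].round(4))
                                                                                                      ^^^^^^^^^^^^^^^^
AttributeError: 'float' object has no attribute 'round'
```

View pics/s2.png

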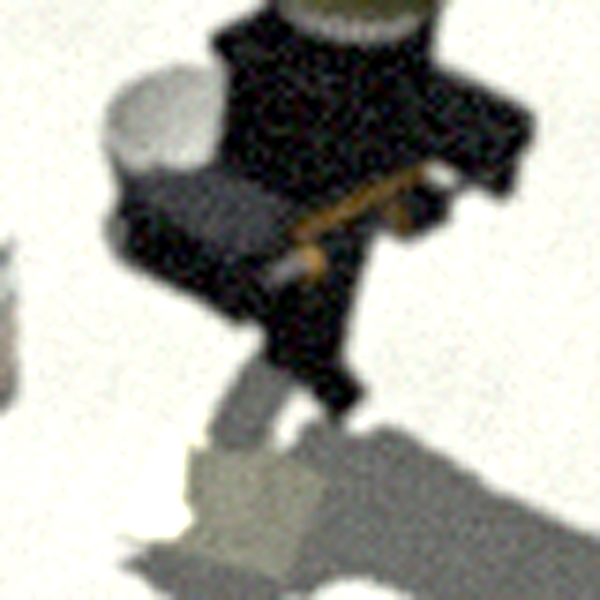

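Call:
{"method": "drive_tool", "body": {
  "moves": "0 0 0 0 1; 0 0 0.02 0 1; 0 0 0.04 0 1; 0 0 0.04 0 1; 0 0 0.03 0 1; 0 0 0 0 1; 0 0 0 0 1",
  "newtons": 45
}}

```text
time: 4.88
ee_pos: [0.4104, -0.1733, 0.2554]
eef_rot: [-0.684, 0.178, 0.685, 0.178]
ft_force: [-0.5, 0.4, -2.1]
width: 0.0177
```

```bash
sed -i "s/s\['width'\].round(4)/s['width']/" view.py; python3 view.py 3 280 100 100 100
```

```text
4.925 [ 0.4103 -0.1733  0.2552] [-0.6  0.3 -2.7] [ 0.01  0.11 -0.03] 0.018023943863106073
```

View pics/s3.png

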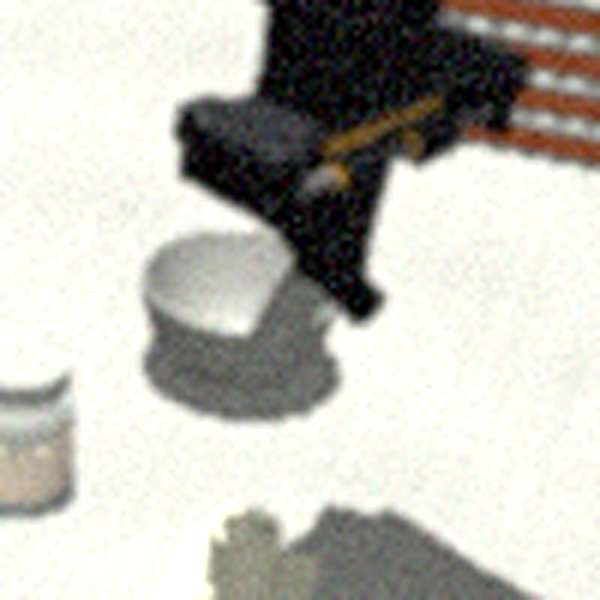

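Call:
{"method": "drive_tool", "body": {
  "moves": "0.01 0.0215 0.025 0 1; 0.025 0.04 0.02 3.3 1; 0.025 0.04 0.01 3.3 1; 0.025 0.04 0 3.3 1; 0.025 0.04 0 3.3 1; 0.025 0.04 0 3.3 1; 0.025 0.04 0 3.3 1; 0.0147 0.029 0 3.1 1; 0 0 0 0 1; 0 0 0 0 1; 0 0 0 0 1"
}}

```text
time: 6.3
ee_pos: [0.5854, 0.1155, 0.3113]
eef_rot: [-0.706, 0.04, 0.706, 0.039]
ft_force: [-0.0, -0.5, -1.5]
width: 0.0178
```

```bash
python3 view.py 4 180 100 120 120 190 110 120 100
```

```text
6.4 [0.5854 0.1158 0.3116] [-0.2  0.2 -1. ] [ 0.03  0.06 -0.03] 0.01746694621023335
```

View pics/s4.png

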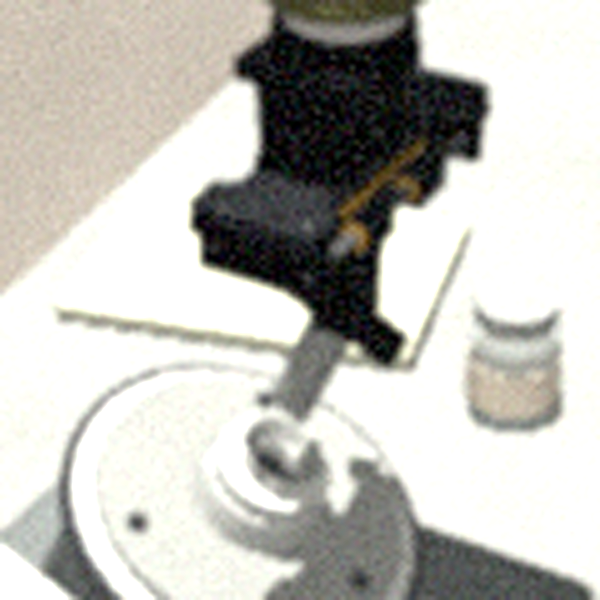

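View pics/t4.png

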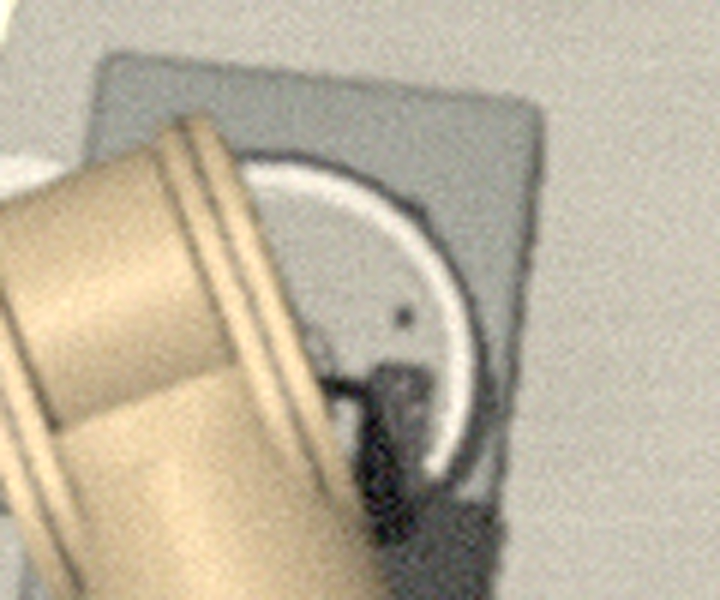

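```bash
python3 - <<'E'
from h import *
cs=dict(np.load('pics/side4.png.npz'))
tcp=np.array([.5854,.1157,.3115])
for T in(20,25,30):
    a=np.radians(-6.3);t=np.radians(T); z=np.array([-np.sin(t)*np.cos(a),-np.sin(t)*np.sin(a),np.cos(t)])
    h=tcp-[0,0,.0038]-.00275*z; print(T,[((proj(cs,h-z*k)-[180,100])*5).round() for k in(.02,.05,.072,.09)])
# shaft edges per row in crop
g=cs['color'].astype(int).mean(2)
for v in range(166,186): print(v,g[v,232:256].astype(int).tolist())
E
```

```text
20 [array([334., 334.]), array([319., 369.]), array([309., 395.]), array([300., 415.])]
25 [array([331., 332.]), array([313., 365.]), array([300., 388.]), array([289., 407.])]
30 [array([329., 329.]), array([307., 360.]), array([291., 381.]), array([279., 399.])]
166 [155, 159, 160, 162, 163, 167, 162, 142, 100, 63, 50, 45, 47, 40, 34, 21, 13, 9, 12, 12, 0, 13, 1, 3]
167 [128, 131, 141, 141, 146, 149, 149, 123, 78, 58, 52, 59, 60, 53, 46, 42, 34, 10, 15, 11, 2, 12, 12, 19]
168 [88, 89, 100, 105, 110, 122, 119, 96, 58, 55, 58, 56, 59, 56, 56, 50, 50, 60, 63, 49, 16, 13, 6, 0]
169 [76, 81, 79, 79, 85, 88, 85, 63, 51, 56, 51, 55, 58, 56, 56, 55, 58, 87, 106, 88, 50, 24, 0, 21]
170 [105, 106, 104, 94, 75, 72, 64, 60, 56, 52, 63, 58, 51, 63, 51, 47, 60, 94, 114, 96, 67, 30, 23, 0]
171 [127, 128, 127, 123, 103, 78, 65, 55, 57, 57, 58, 63, 52, 60, 50, 56, 67, 82, 86, 88, 73, 57, 41, 18]
172 [130, 138, 133, 132, 119, 91, 64, 51, 59, 59, 56, 57, 54, 58, 56, 72, 87, 85, 81, 75, 79, 74, 69, 48]
173 [131, 133, 136, 133, 115, 85, 63, 52, 56, 54, 63, 57, 50, 46, 71, 103, 117, 116, 106, 107, 109, 1
[... 703 characters left out ...]
, 54, 73, 76, 69, 57, 59, 55, 57, 45, 61, 82, 107, 117, 126, 130, 134, 138, 134, 130, 134, 136, 133, 129]
181 [97, 91, 106, 95, 86, 63, 62, 55, 58, 52, 82, 108, 109, 107, 106, 126, 129, 135, 131, 128, 133, 133, 135, 132]
182 [117, 120, 125, 119, 112, 90, 73, 56, 58, 73, 104, 122, 128, 123, 110, 121, 119, 128, 133, 133, 132, 136, 130, 133]
183 [119, 113, 112, 117, 114, 110, 95, 69, 71, 87, 115, 126, 132, 130, 130, 120, 113, 117, 124, 137, 135, 137, 130, 135]
184 [93, 88, 89, 94, 107, 109, 105, 97, 95, 116, 125, 128, 129, 128, 133, 131, 120, 117, 115, 123, 131, 133, 132, 131]
185 [72, 78, 85, 86, 94, 102, 105, 110, 120, 124, 133, 125, 127, 126, 128, 128, 133, 128, 110, 110, 114, 130, 137, 132]
```

Call:
{"method": "drive_tool", "body": {
  "moves": "0 0.0015 -0.0193 0 1; 0 0 0 0 1; 0.0025 -0.0003 -0.0054 0 1; 0.0025 -0.0003 -0.0054 0 1; 0.0025 -0.0003 -0.0054 0 1; 0.0025 -0.0003 -0.0054 0 1; 0 0 0 0 1; 0 0 0 0 1",
  "newtons": 30
}}

```text
time: 7.4
ee_pos: [0.5955, 0.1172, 0.2708]
eef_rot: [0.706, -0.039, -0.706, -0.039]
ft_force: [-0.0, -0.2, -1.7]
width: 0.0174
```

```bash
python3 view.py 5 200 120 80 100
```

```text
7.45 [0.5956 0.1172 0.2709] [-0.4  0.6 -1.1] [0.03 0.11 0.05] 0.01788400703949147
```

View pics/s5.png

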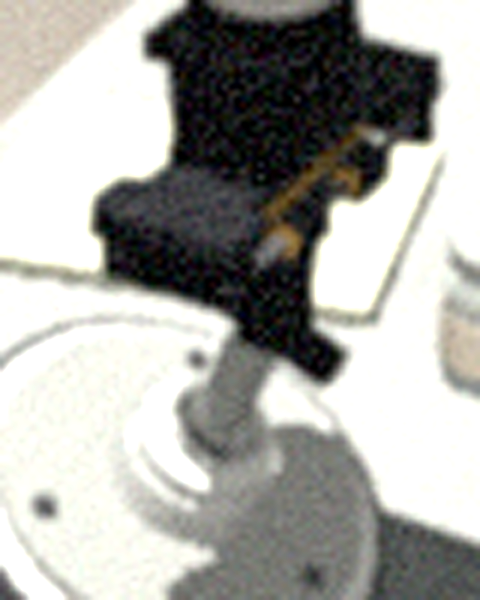

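The tongue has entered the throat with no contact force yet. I'll carry on along the lock's axis until it touches.

Call:
{"method": "drive_tool", "body": {
  "moves": "0.0021 -0.001 -0.0045 0 1; 0.0021 -0.0003 -0.0045 0 1; 0.0013 -0.0002 -0.0027 0 1; 0.0008 0 -0.0018 0 1; 0 0 0 0 1"
}}

```text
time: 8.07
ee_pos: [0.6018, 0.1157, 0.2572]
eef_rot: [-0.706, 0.039, 0.706, 0.039]
ft_force: [-0.5, 0.1, -2.6]
width: 0.0175
```

Call:
{"method": "drive_tool", "body": {
  "moves": "0.0008 0 -0.0018 0 1; 0 0 0 0 1; 0.0008 0 -0.0018 0 1; 0 0 0 0 1"
}}

```text
time: 8.57
ee_pos: [0.6025, 0.1166, 0.2568]
eef_rot: [0.706, -0.038, -0.706, -0.038]
ft_force: [-15.1, -1.3, 20.1]
width: 0.0178
```

Call:
{"method": "drive_tool", "body": {
  "moves": "0 0 0 0 1; 0 0 0 5 1; 0 0 0 5 1; 0 0 0 5 1; 0 0 0 5 1; 0 0 0 0 1",
  "newtons": 12
}}

```text
time: 9.32
ee_pos: [0.6035, 0.1144, 0.2565]
eef_rot: [0.703, 0.083, -0.701, 0.085]
ft_force: [-10.5, -4.8, 18.3]
width: 0.0194
```

Call:
{"method": "drive_tool", "body": {
  "moves": "0 0 0 5 1; 0 0 0 5 1; 0 0 0 5 1; 0 0 0 3 1; 0 0 0 0 1"
}}

```text
time: 9.95
ee_pos: [0.6042, 0.1143, 0.2577]
eef_rot: [0.682, 0.191, -0.679, 0.194]
ft_force: [-11.9, -6.9, 25.0]
width: 0.021
```

```bash
python3 view.py 6 200 120 80 100 190 110 120 100
```

```text
10.05 [0.6042 0.1143 0.2577] [-11.   -6.6  25.5] [-2.02  2.11 -0.31] 0.020886757025833768
```

View pics/s6.png

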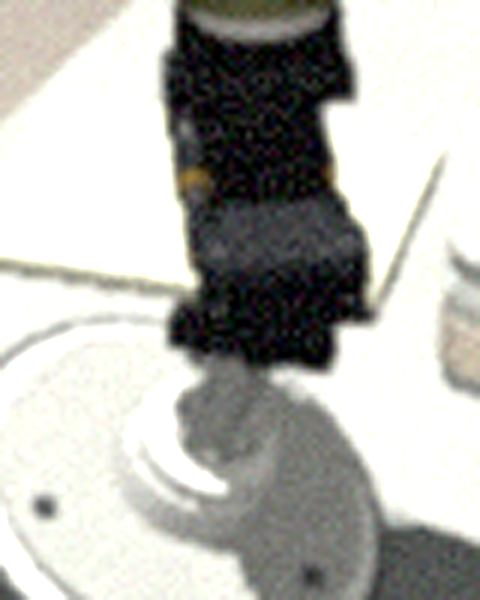

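View pics/t6.png

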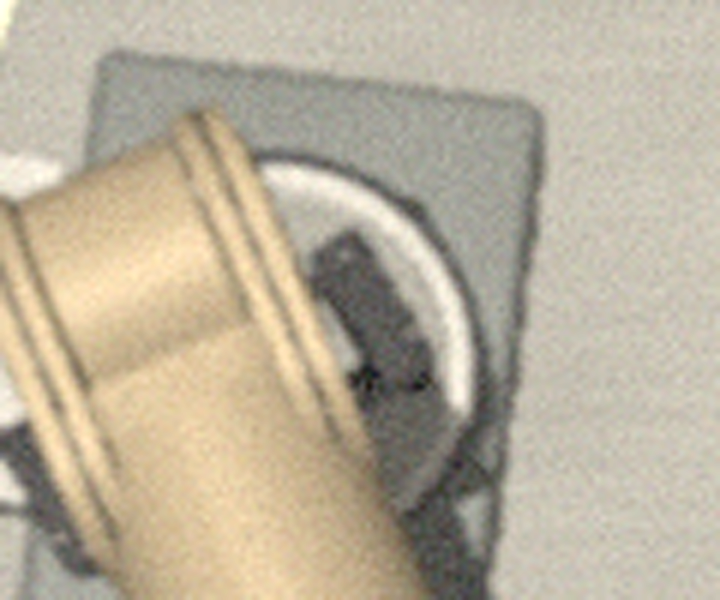

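Call:
{"method": "drive_tool", "body": {
  "moves": "0 0 0 3 1; 0 0 0 3 1; 0 0 0 2 1; 0 0 0 0 1"
}}

```text
time: 10.55
ee_pos: [0.6045, 0.1145, 0.2581]
eef_rot: [0.667, 0.238, -0.664, 0.241]
ft_force: [-10.0, -5.7, 26.4]
width: 0.0212
```

Call:
{"method": "drive_tool", "body": {
  "moves": "0 0 0 3 1; 0 0 0 3 1; 0 0 0 0 1"
}}

```text
time: 10.92
ee_pos: [0.6047, 0.1149, 0.2582]
eef_rot: [0.653, 0.273, -0.65, 0.276]
ft_force: [-9.0, -5.8, 26.8]
width: 0.0214
```

Call:
{"method": "drive_tool", "body": {
  "moves": "0 0 0 3 1; 0 0 0 3 1; 0 0 0 0 1"
}}

```text
time: 11.3
ee_pos: [0.6049, 0.1152, 0.2583]
eef_rot: [0.638, 0.307, -0.635, 0.309]
ft_force: [-8.1, -5.4, 25.2]
width: 0.022
```

Call:
{"method": "drive_tool", "body": {
  "moves": "0 0 0 3 1; 0 0 0 3 1; 0 0 0 0 1"
}}

```text
time: 11.68
ee_pos: [0.6049, 0.1154, 0.2581]
eef_rot: [0.621, 0.34, -0.617, 0.342]
ft_force: [-7.2, -3.8, 23.1]
width: 0.022
```

Call:
{"method": "drive_tool", "body": {
  "moves": "0 0 0 3 1; 0 0 0 3 1; 0 0 0 0 1"
}}

```text
time: 12.05
ee_pos: [0.6047, 0.1152, 0.2551]
eef_rot: [0.602, 0.372, -0.6, 0.374]
ft_force: [2.6, -1.5, 1.1]
width: 0.0218
```

```bash
python3 view.py 7 200 120 80 100 190 110 120 100
```

```text
12.15 [0.6043 0.1152 0.2543] [ 2.1 -0.9  0.6] [-0.4  -0.86  0.03] 0.021759168041072197
```

View pics/s7.png

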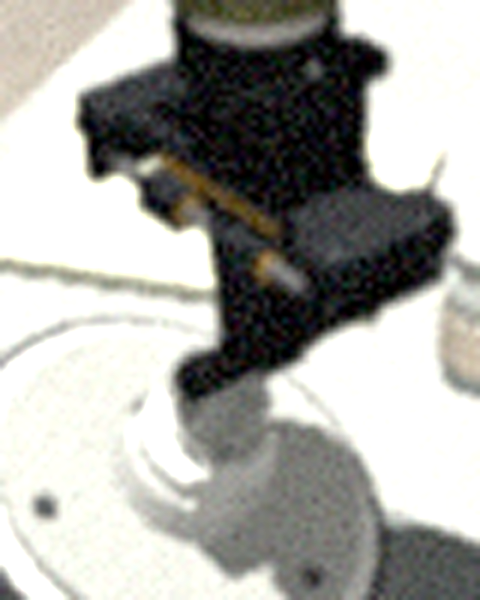

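View pics/t7.png

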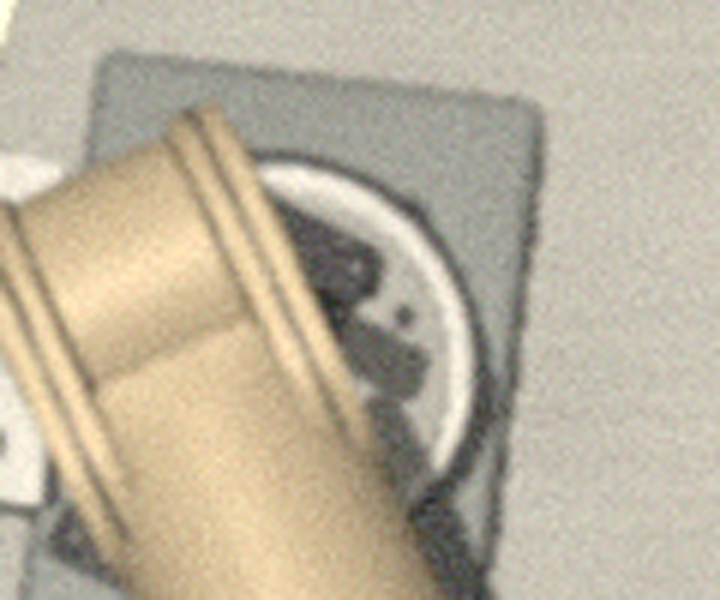

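The upward force fell from 23 N to 1 N and the tool sank 3 mm at 70° of twist, so the tongue has found the slot. Pushing home along the axis.

Call:
{"method": "drive_tool", "body": {
  "moves": "0.0017 -0.0002 -0.0036 0 1; 0.0017 -0.0002 -0.0036 0 1; 0 0 0 0 1",
  "newtons": 15
}}

```text
time: 12.52
ee_pos: [0.607, 0.1148, 0.2457]
eef_rot: [-0.601, -0.373, 0.601, -0.373]
ft_force: [4.9, -2.2, -1.6]
width: 0.0219
```

Call:
{"method": "drive_tool", "body": {
  "moves": "0.0017 -0.0002 -0.0036 0 1; 0.0017 -0.0002 -0.0036 0 1; 0 0 0 0 1"
}}

```text
time: 12.9
ee_pos: [0.61, 0.1149, 0.2427]
eef_rot: [0.601, 0.373, -0.6, 0.374]
ft_force: [-11.0, -5.9, 28.5]
width: 0.0219
```

Call:
{"method": "drive_tool", "body": {
  "moves": "-0.0005 0 0.001 0 1; 0 0 0 -5 1; 0 0 0 -5 1; 0 0 0 -5 1; 0 0 0 -5 1; 0 0 0 0 1",
  "newtons": 25
}}

```text
time: 13.65
ee_pos: [0.6093, 0.1161, 0.2427]
eef_rot: [0.657, 0.263, -0.656, 0.263]
ft_force: [-7.2, -2.3, 20.4]
width: 0.0212
```

```bash
python3 view.py 8 200 120 80 100 190 110 120 100
```

```text
13.75 [0.6093 0.116  0.2427] [-6.5 -1.7 20.2] [-0.47  1.27  0.14] 0.020924826561707285
```

View pics/t8.png

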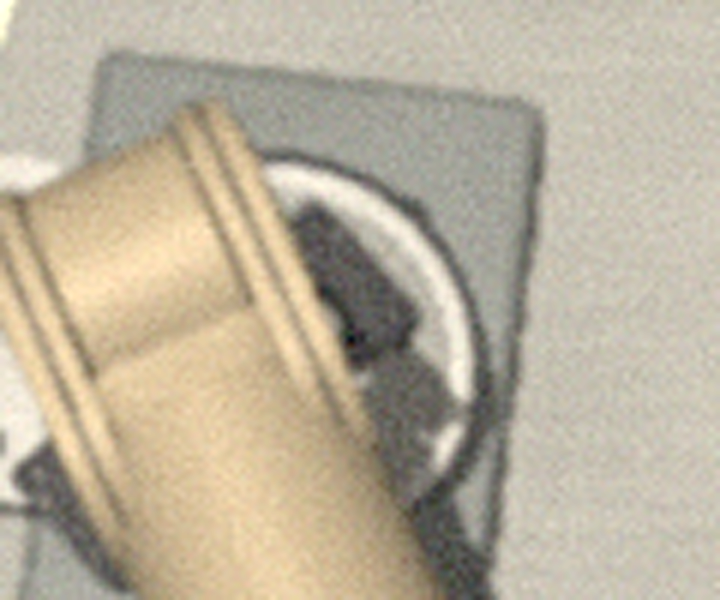

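View pics/s8.png

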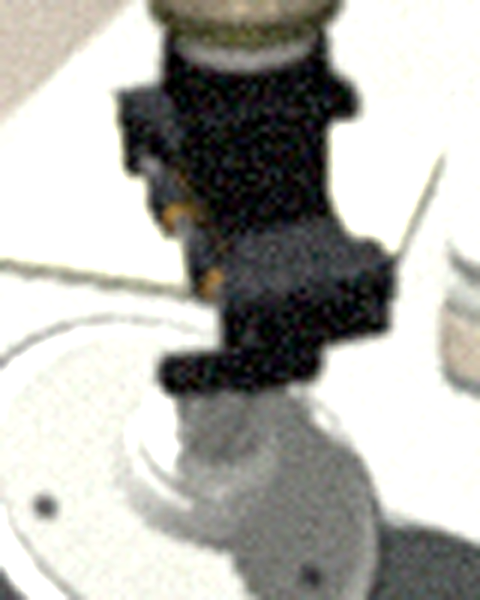

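The bar has turned clockwise with the tool, and the torque stays small. Continuing.

Call:
{"method": "drive_tool", "body": {
  "moves": "0 0 0 -5 1; 0 0 0 -5 1; 0 0 0 -5 1; 0 0 0 -5 1; 0 0 0 -5 1; 0 0 0 -5 1; 0 0 0 0 1"
}}

```text
time: 14.62
ee_pos: [0.609, 0.1166, 0.242]
eef_rot: [0.702, 0.085, -0.702, 0.084]
ft_force: [-6.0, -0.3, 15.6]
width: 0.0195
```

Call:
{"method": "drive_tool", "body": {
  "moves": "0 0 0 -5 1; 0 0 0 -5 1; 0 0 0 -5 1; 0 0 0 -5 1; 0 0 0 0 1; 0 0 0 0 1"
}}

```text
time: 15.38
ee_pos: [0.6089, 0.1159, 0.2407]
eef_rot: [-0.706, 0.038, 0.707, 0.039]
ft_force: [-3.1, -1.5, 9.0]
width: 0.0178
```

```bash
python3 view.py 9 200 120 80 100; python3 -c "
from h import *
from scipy.spatial.transform import Rotation as R
y=R.from_quat(r.read_state()['eef_rot']).as_matrix()[:,1];print(np.degrees(np.arctan2(y[1],y[0])))"
```

```text
15.425 [0.6089 0.1159 0.2407] [-3.5 -1.1  8.5] [-0.22  0.67  0.03] 0.01776287685087368
-96.22230660229707
```

View pics/s9.png

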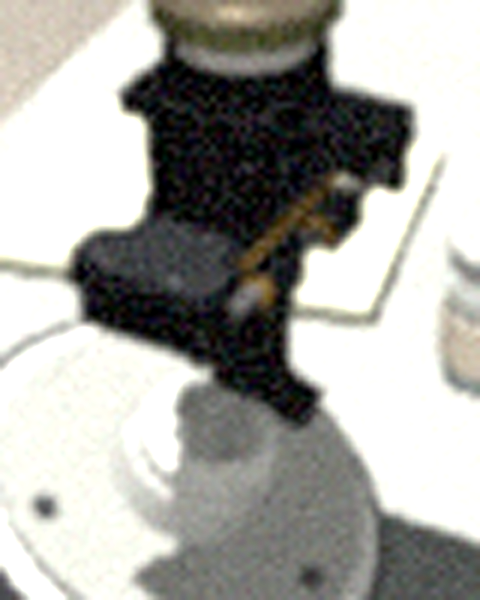

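Home height matches (TCP z 0.2407, expected 0.2415) and the pads are flush. I'll press down a little and overshoot slightly to feel the stop.

Call:
{"method": "drive_tool", "body": {
  "moves": "0.001 0 -0.002 0 1; 0 0 0 -3 1; 0 0 0 -3 1; 0 0 0 0 1; 0 0 0 0 1",
  "newtons": 35
}}

```text
time: 16.05
ee_pos: [0.6094, 0.1169, 0.2403]
eef_rot: [-0.703, 0.074, 0.703, 0.075]
ft_force: [-10.0, 0.1, 19.9]
width: 0.0176
```

```bash
python3 -c "
from h import *
from scipy.spatial.transform import Rotation as R
s=r.read_state();y=R.from_quat(s['eef_rot']).as_matrix()[:,1];print(np.degrees(np.arctan2(y[1],y[0])),s['torque'],s['ft_force'],s['ee_pos'],s['width'])"
```

```text
-102.13892453654836 [-0.00834971  2.08295863  0.38974583] [-10.02967551   0.13489351  19.85818124] [0.60942614 0.11690649 0.24034301] 0.017624761413866034
```

Call:
{"method": "drive_tool", "body": {
  "moves": "0 0 0 -3 1; 0 0 0 0 1; 0 0 0 0 1"
}}

```text
time: 16.42
ee_pos: [0.6096, 0.117, 0.2402]
eef_rot: [-0.701, 0.093, 0.701, 0.093]
ft_force: [-8.5, -0.6, 18.3]
width: 0.018
```

```bash
cat > st.py <<'E'
from h import *
from scipy.spatial.transform import Rotation as R
s=r.read_state();y=R.from_quat(s['eef_rot']).as_matrix()[:,1];print(np.degrees(np.arctan2(y[1],y[0])),s['torque'],s['ft_force'],s['ee_pos'],s['width'])
E
python3 st.py; python3 view.py 10 200 120 80 100 190 110 120 100
```

```text
-105.1130155663253 [-0.01630999  1.72503278  0.73093725] [-8.5259496  -0.63600556 18.27575665] [0.60955923 0.11700095 0.24020127] 0.01799398352441423
16.525 [0.6096 0.117  0.2402] [-8.8  1.1 18.2] [0.04 1.83 0.76] 0.01784434516200134
```

View pics/t10.png

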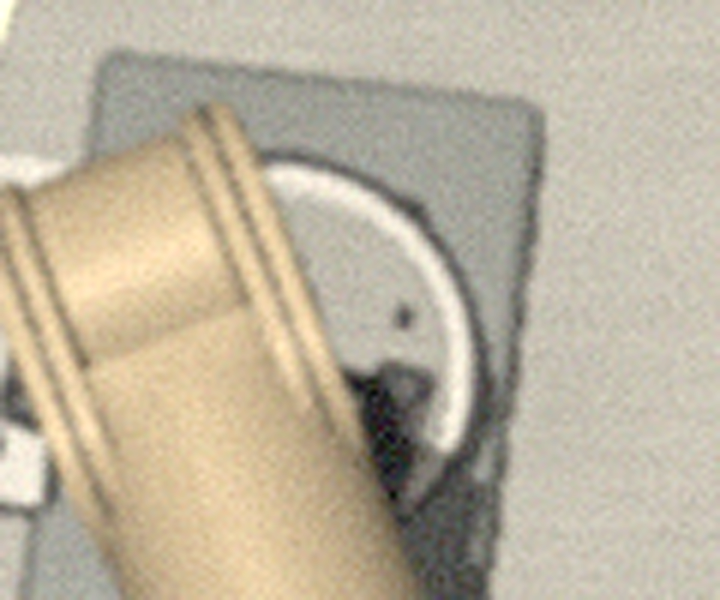

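The torque climbs to 0.73 N m, so the core is at its stop and the remaining over-turn is tongue play. I'll bring the bar back in line with the slope, ease the press and check.

Call:
{"method": "drive_tool", "body": {
  "moves": "0 0 0 4.5 1; 0 0 0 4.3 1; 0 0 0 0 1; 0 0 0 0 1"
}}

```text
time: 17.02
ee_pos: [0.6097, 0.1151, 0.2401]
eef_rot: [-0.706, 0.04, 0.706, 0.04]
ft_force: [-8.0, -3.9, 18.5]
width: 0.0177
```

```bash
python3 st.py
```

```text
-96.47896396984663 [-1.03515193  1.87916776 -0.08675892] [-7.97548909 -3.91908933 18.47537528] [0.60973621 0.11509294 0.24005999] 0.017717301705612046
```

Call:
{"method": "drive_tool", "body": {
  "moves": "0 0 0 0 1; -0.0008 0 0.0018 0 1; 0 0 0 0 1; 0 0 0 0 0.5; 0 0 0 0 0.5; 0 0 0 0 0.5",
  "newtons": 5
}}

```text
time: 17.77
ee_pos: [0.61, 0.1149, 0.2399]
eef_rot: [0.706, -0.04, -0.706, -0.04]
ft_force: [1.1, -0.0, -0.4]
width: 0.0391
```

Call:
{"method": "drive_tool", "body": {
  "moves": "0 0 0.02 0 0.5; 0 0 0.04 0 0.3; 0 0 0.05 0 0; -0.04 -0.05 0.04 0 0; -0.05 -0.06 0.02 0 0; -0.05 -0.06 0 0 0; -0.02 -0.06 0 0 0; 0 -0.06 0 0 0; 0 0 0 0 0"
}}

```text
time: 18.9
ee_pos: [0.4772, -0.1456, 0.3981]
eef_rot: [-0.706, 0.043, 0.706, 0.043]
ft_force: [-0.1, 0.8, -0.2]
width: 0.0867
```

```bash
python3 st.py; python3 view.py 11 185 150 100 80 190 110 120 100
```

```text
-96.97937029516004 [ 0.0514888   0.06362047 -0.02958895] [-0.13822163  0.78548151 -0.20188874] [ 0.47724891 -0.145582    0.39814638] 0.08667018169626896
19.0 [ 0.4783 -0.1404  0.3985] [ 0.4 -0.4  1. ] [ 0.07 -0.01  0.05] 0.0870103399104311
```

View pics/t11.png

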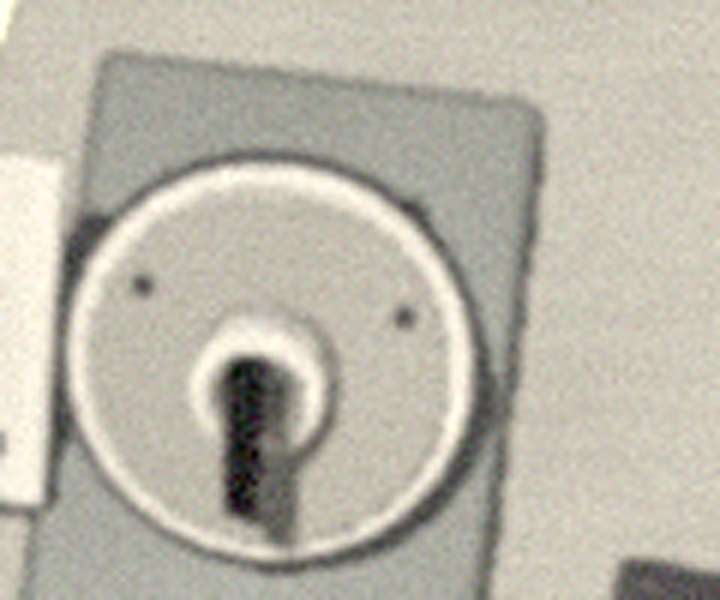

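View pics/s11.png

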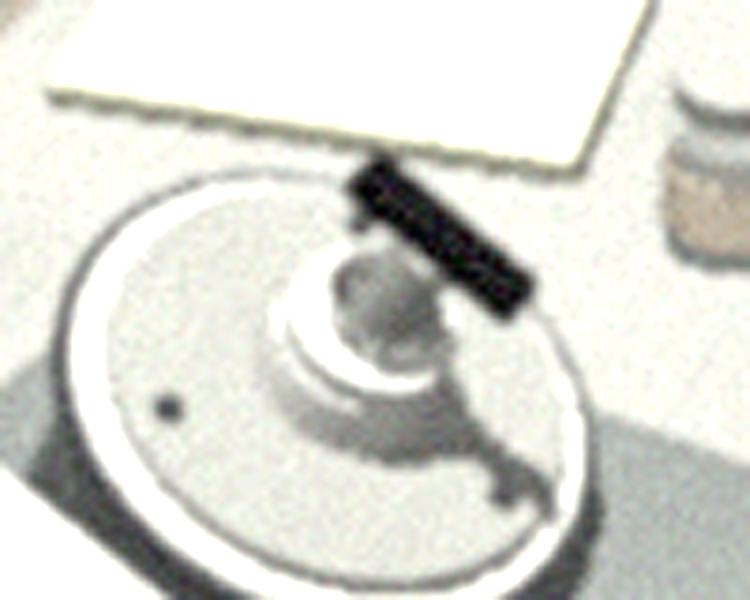

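The key stands in the lock with the gripper clear. I'll measure the bar's angle and how far out it sits.

```bash
python3 - <<'E'
from h import *
ct=dict(np.load('pics/top11.png.npz')); cs=dict(np.load('pics/side11.png.npz'))
a=np.radians(-6.3);t=np.radians(25)
z=np.array([-np.sin(t)*np.cos(a),-np.sin(t)*np.sin(a),np.cos(t)]);x=np.array([np.cos(t)*np.cos(a),np.cos(t)*np.sin(a),np.sin(t)]);y=np.cross(z,x)
L=np.array([.6400,.1112,.1699]); cen=[]
for n,c,(x0,y0,x1,y1),th in(('top',ct,(222,165,243,200),35),('side',cs,(228,168,260,195),30)):
    g=c['color'].max(2).astype(int)[y0:y1,x0:x1]; k,l,st,ce=cv2.connectedComponentsWithStats((g<th).astype('uint8')); i=1+st[1:,4].argmax()
    p=np.argwhere(l==i)[:,::-1]+[x0,y0]; m=p.mean(0); cen.append(m); d=np.linalg.svd(p-m,full_matrices=False)[2][0]
    P=[]
    for s in(-8,8):
        o,v=ray(c,*(m+s*d)); q=o+v*(((L+.077*z)-o)@z)/(v@z); P.append(q)
    e=P[1]-P[0]; th_=np.degrees(np.arctan2(e@y,e@x)); print(n,st[i],m.round(1),'theta',(th_+90)%180-90)
p,e=two(ct,cen[0],cs,cen[1]); q=p-L; print(p.round(4),round(e,4),'in lock frame mm',(1000*np.array([q@x,q@y,q@z])).round(1))
E
```

```text
top [  6   5   7  26 123] [230.3 181.9] theta 2.743931270176205
side [  4   3  23  21 147] [243.3 181.2] theta -2.6424382165769202
[0.6056 0.1135 0.2315] 0.0003 in lock frame mm [-5.2 -1.5 70.3]
```

```bash
python3 - <<'E'
from h import *
a=cv2.imread('pics/top0.png').astype(int);b=cv2.imread('pics/top11.png').astype(int)
for n,(u,v,w) in dict(jar=(335,191,16),bowl=(390,218,24),tub=(127,190,28)).items():
    print(n,np.abs(a-b).mean(2)[v-w:v+w,u-w:u+w].mean().round(2))
cv2.imwrite('pics/full11.png',cv2.convertScaleAbs(cv2.imread('pics/top11.png'),alpha=1.6))
E
```

```text
jar 17.68
bowl 16.95
tub 4.04
```

View pics/full11.png

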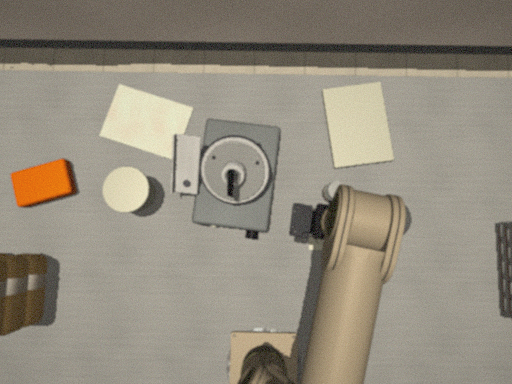

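In the full top view the tub has not moved. The jar and bowl are hidden under the raised arm but showed undisturbed in the earlier side views. Handing in.

```bash
python3 -c "
from h import *
print(ticket.close_job())"
```

```text
the job is handed in; nothing more can be done
None
```

The key is in the lock, pushed home, turned to the stop and released, and the job was handed in at about 19 s of the 48 s allowed.

**How it was done:**
- I gripped the bar and leaned the key about 25° against the holder's rim, because the tool only points straight down.
- I put the tongue in the lock with the bar along the slope and turned anticlockwise while pressing. At about 70° of tool twist the upward force fell from 23 N to 1 N and the tool sank, so the tongue had found the slot.
- I pushed it home and turned it clockwise until the stop was felt (0.73 N m). That over-turned the key by about 9°, which I took to be mostly the tongue's play in the slot. I set the bar back in line with the slope, opened the jaws and moved the arm clear.

**Last checks:**
- **Depth:** the handle centre measured about 70 mm out from the lock face, against 72 mm when fully home.
- **Angle:** the two cameras disagree slightly, +2.7° from the top and −2.6° from the side. The tool's own angle at release was within about 0.2° of my measured slope line.
- **Sideways position:** the handle measured about 5 mm down the slope from the lock's axis, more than the throat's play should allow. I put this down to mask bias and did not resolve it.
- **Bystanders:** the tub looks unmoved. In the last top picture the arm hid most of the jar and bowl, so I did not confirm their final positions. I saw no sign of contact with them in the earlier pictures or forces.

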